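# Hang the tea-light carrier on the display stand

## Robot

A 7-joint arm with a two-finger parallel gripper is mounted at the origin on a cart in front of the work surface, level with it; the furniture and walls round the work are solid. World frame = base frame: x ahead of the robot, y to its left, z up, the work surface at z = 0. Lengths are in m, angles in rad, forces in N, time in s.
With the tool pointing down it reaches from about 0.425 to 1.025 m from the base axis. Payload 3.6 kg.
Tool frame: the origin (TCP) lies midway between the tips of the shut fingers; the grasp point (between the pads) lies 19 mm behind it (r.grip_point_offset is the distance from the TCP to the grasp point, in m); z points along the fingers, y is the line along which they close (so a half turn about z gives the same grasp; the last joint's range is limited). The gripper opens to 85 mm and grips with 20 to 120 N. Pads are 22 mm wide; open, the fingers measure 114 mm over their backs; the gripper's body (76 mm by 85 mm) begins 54 mm behind the grasp point. The pads swing forward as they close: fully open they stand 13 mm farther back than shut.
Start: joints at [1.095, 0.591, 0.048, 1.609, -0.033, 0.943, -0.034], TCP at [0.27, -0.673, 0.2] pointing down, gripper open.
Joint ranges: [-2.69, 2.69], [-0.47, 2.24], [-1.27, 1.36], [0.19, 2.51], [-1.53, 4.68], [0.08, 2.07], [-3.09, 3.09]. Speed limits (rad/s): [2.57, 2.57, 3.14, 3.14, 3.14, 3.14, 3.14].

## Interface

Orientations are given as a unit quaternion [w, x, y, z].
In Python, from bench import r, cams, ticket, nets gives the robot as it stands.
- The arm moves only by the tool jog_arm, never from a script. Its argument "increments" is a list of rows, each a list of 6 numbers: the shift along the world's x, y, z each as a share of 4 cm, from -1 to 1, then the turn, a rotation vector about the world's x, y, z each as a share of 4 degrees, from -1 to 1. In form: [[dx, dy, dz, ax, ay, az], ...]. A call has 1 to 20 rows; each row shifts and turns the commanded pose from where the row before left it; what a row does not reach is not made up. A row lasts 1/12 s, in which the tool goes at most 41.7 mm and 7.16 degrees, less where a joint would pass 70% of its speed; a pose out of reach is approached as far as the arm can. A call with a number of a shift or a turn outside -1 to 1 is refused whole. A call with a gripper value outside its range is refused whole. "grip" is the closure, from -1 (fully open) to 1 (shut), set as the call begins (left out, the last holds). The fingers move at their own pace and stop on an object; "grip_force" is the grip in N (left out, the last holds). Time passes only in rows, so rows that do not move let the fingers close. It gives the time, the measured TCP pose, the force, the opening and the grip force at its end, in the units of the state.
- r.get_obs(): the state, without advancing time (a new reading comes with each control period).
- cams.get_image(name): name is "side" or "top" or "wrist"; returns a dict with "img" (480x640x3 uint8, red, green, blue), "K" (3x3 intrinsics, pixels), "dist_coeffs" ([k1, k2, p1, p2, k3] as OpenCV has them; the pictures are not rectified), "pose" (4x4, takes a point from camera to world coordinates). Camera axes: x right, y down, z forward; pixel columns grow to the right and rows downward; lengths in m; the calibration is good to about 2 mm. A picture is of the moment at which its call begins. There is no depth.
- ticket.sign_off(): hands the job in; it is judged then, once.
Trained networks look in the newest picture that a camera, given by its name, has taken for a name from the list of things; names that differ only in an ending like _2 or _b are one class to them, and where a whole thing is asked for, a point or a joint stands for the part that bears it (a point fixed in the world has none). Each returns a list of dicts, best first, with "p" (0 to 1); they miss things now and then, are a little off and sometimes report something else, mostly with a low value. They report only what shows in the picture. A call takes as long as a camera call. They do not tell look-alikes from the thing itself.
- nets.outline_of(target, camera): "mask" (480x640 bool, what is visible of it) and "uv" ([column, row] in pixels, amid what is visible of it).
- nets.mark_of(target, camera): "uv" ([column, row] in pixels: a listed point, or the origin of a listed thing).
The state is a dict: "t": time; "joint_positions": joint angles; "qd": joint speeds; "tau": joint torques, N m; "tcp_pos": TCP position; "orientation": TCP orientation; "force": force on the tool from outside, world axes, zero at the start; "moment": the same for the moment, N m; "width": finger opening in m; "grasp_force": force on a finger pad.
Only numpy, scipy, OpenCV 4.12 (cv2) and the standard library are available. Lean on these libraries where they do the work, as an engineer would, in place of code of your own. Each camera call takes 0.05 s, during which the arm holds its last target. There are 200 camera calls.

## Task

With the carrier still standing on the table, push the stand's two-pronged hanger round from its parked position until it reaches its stop. Then lift the tea-light carrier by its handle and hang the handle's top bar in the dips of both prongs, lowering it gently onto them rather than dropping it, so that it hangs level and still with both tea lights standing in its tray. Leave the pepper mill, the cheese and the jam bowl alone.

Things in the scene. Friction and masses are not known exactly. Their poses are not given: they have to be found in the camera images.
- stand: display stand, fixed to the table: square wooden foot 130 x 130 x 18 mm, upright steel post 16 mm thick, the hanger turns on top of the post. Origin: centre of the foot's underside, on the post axis. At yaw 0 its x axis points away from the robot.
- hanger (a joint): angle of the steel hanger about the vertical post axis, in rad. 0 = parked, prongs point along the stand's -x (roughly towards the robot); grows counter-clockwise seen from above; 1.571 = the stop, prongs point along the stand's -y (roughly to the robot's right). Starts between 0 and 0.35. Stiff hinge (0.2 Nm friction): it stays where it is left.
- hanger_hinge (a point): point on the post axis, 210 mm above the table, turning with the hanger. In its frame (x, z in mm) two 8 mm wires at y = +34 and -34 (60 free between) run out along -x: level at z 0 from x -24 to -88, dip to z -12 from x -103 to -127, rise to upturned tips at x -141, z 18 (wire top 22). Nothing on the stand rises higher than the tips.
- hook_seat (a point): midway between the dips of the two prongs, where the axis of the carrier's top bar lies when hung (115 mm out from the post axis, 206 mm above the table). Axes turn with the hanger: -x points outward along the prongs to the tips, y across both prongs (the hung bar lies along y), z up.
- carrier: loose tea-light carrier, 0.2 kg without the lights: wooden tray 160 x 82 mm, 22 mm high with a floor 8 mm thick, and a stiff handle of 8 mm wire standing up over the tray's length in the plane y = 0, at x = -85 and +85 mm, narrowing from 112 mm height to a level top bar. Origin: centre of the tray's underside; x along the tray and the bar, z up.
- carrier_bar (a point): middle of the handle's top bar axis, 150 mm above the tray's underside. The bar runs along the carrier's x, straight from -62 to +62 mm, a flat strip 14 mm wide and 8 mm high, with a round wooden sleeve 20 mm thick from -16 to +16 mm to grip. About 78 mm of free height between the bar and the tea lights.
- tealight_1: loose tea-light glass, 60 mm wide, 64 mm high, 0.16 kg, standing in the tray at about x = +34 mm. Origin: centre of its underside.
- tealight_2: the same, standing in the tray at about x = -34 mm.
- pepper_mill: bystander: wooden pepper mill, 53 mm wide, 155 mm high. Origin: centre of underside.
- cheese_round: bystander: small round waxed cheese, 68 mm wide, 40 mm high. Origin: centre of underside.
- jam_bowl: bystander: white bowl of jam, 141 mm wide, 64 mm high. Origin: centre of underside.
Mind the look-alikes: they are no part of the job. Leave any green look-alike of the tealight_1 alone.

How it is judged:
On the way:
1. the hanger is pushed round to its stop (within 0.12 rad) while the carrier still stands on the table (value of joint hanger above 1.45 rad and height (world z) of carrier below 0.01 m and distance of carrier from where it was at the start of the episode below 0.03 m), for 0.2 s.
At the end, for the whole second after the job is handed in: The hanger stands within 0.17 rad of its stop; the carrier's top bar lies in the dips of both prongs (bar middle within 15 mm along the prongs, 25 mm across and 6 mm in height of the seat point); the carrier hangs level within 0.12 rad and still, with both tea lights standing in the tray (value of joint hanger above 1.4 rad and x of carrier_bar in the frame of hook_seat between -0.015 and 0.015 m and y of carrier_bar in the frame of hook_seat between -0.025 and 0.025 m and z of carrier_bar in the frame of hook_seat between -0.006 and 0.006 m and angle between carrier's own z axis and vertical below 0.12 rad and linear speed of carrier below 0.05 m/s and angular speed of carrier below 0.5 rad/s and y of tealight_1 in the frame of carrier between -0.02 and 0.02 m and z of tealight_1 in the frame of carrier between -0.002 and 0.02 m and angle between each of tealight_1, tealight_2's own z axis and vertical below 0.2 rad and y of tealight_2 in the frame of carrier between -0.02 and 0.02 m and z of tealight_2 in the frame of carrier between -0.002 and 0.02 m); the robot touches nothing.
It fails at once if a bystander is moved by more than 20 mm or tipped (distance of any of pepper_mill, cheese_round, jam_bowl from where it was at the start of the episode above 0.02 m or angle between any of pepper_mill, cheese_round, jam_bowl's own z axis and vertical above 0.3 rad).
It fails at once if a tea light tips over or the carrier tilts by more than 0.6 rad (angle between any of carrier, tealight_1, tealight_2's own z axis and vertical above 0.6 rad).
It fails at once if the carrier is rammed against the hanger (over 80 N) (contact force between carrier and hanger above 80 N).
It fails at once if the carrier is dropped onto the hanger (faster than 0.5 m/s with the bar within 30 mm of the seat) (distance between carrier_bar and hook_seat below 0.03 m and linear speed of carrier above 0.5 m/s).
It also fails if it takes over 67 s, if anything falls off the work surface, if the arm or the gripper's body presses on something with over 40 N, if the wrist force passes 120 N, or if a joint passes its speed limit or range.

## Working session

There is one attempt and no reset: what is moved stays moved. The work goes in short steps, Python scripts to look and compute and a tool call to move; the robot and the scene stay as the last step left them, time stands still between calls to the robot, and variables do not carry over. Pictures are saved under pics/ and viewed, at most 10 in all, crops included, and the job is handed in when it is done.

Besides the shell and the picture viewer there is one more tool, called after ">>>" by a JSON object that holds its "method" and its "body", one argument or row to a line. jog_arm: Moves the arm, as the interface text tells. Its arguments: {"type":"object","properties":{"increments":{"type":"array"},"grip":{"type":"number"},"grip_force":{"type":"number"}},"required":["increments"]}

```bash
mkdir -p pics
cat > h.py <<'E'
import numpy as np, cv2
from bench import r,cams,ticket,nets
def ray(c,uv):
    p=cv2.undistortPoints(np.array([[uv]],float),c["K"],np.array(c["dist_coeffs"],float))[0,0]
    T=np.array(c["pose"]); d=T[:3,:3]@np.array([p[0],p[1],1]); return T[:3,3],d/np.linalg.norm(d)
def onz(c,uv,z):
    o,d=ray(c,uv); return o+d*(z-o[2])/d[2]
def tri(rs):
    A=np.zeros((3,3));b=np.zeros(3)
    for o,d in rs:
        P=np.eye(3)-np.outer(d,d);A+=P;b+=P@o
    x=np.linalg.solve(A,b); return x,[np.linalg.norm((np.eye(3)-np.outer(d,d))@(x-o)) for o,d in rs]
def proj(c,X):
    T=np.linalg.inv(np.array(c["pose"])); 
    return cv2.projectPoints(np.array(X,float).reshape(-1,1,3),cv2.Rodrigues(T[:3,:3])[0],T[:3,3],c["K"],np.array(c["dist_coeffs"],float))[0][:,0]
E
python3 - <<'E'
from h import *
C={}
for n in("top","side"):
    C[n]=c=cams.get_image(n); cv2.imwrite(f"pics/{n}0.png",c["img"][:,:,::-1]); print(n,np.round(c["pose"],2).tolist())
for t in["stand","hanger","hanger_hinge","hook_seat","carrier","carrier_bar","tealight_1","pepper_mill","cheese_round","jam_bowl"]:
    R={}
    for n in C:
        m=nets.mark_of(t,n); print(t,n,[(np.round(a["uv"]).tolist(),round(a["p"],2)) for a in m[:4]])
        if m:R[n]=m[0]["uv"]
    if len(R)==2: print("   ",[np.round(v,4) for v in tri([ray(C[n],R[n]) for n in R])])
print(r.get_obs()["tcp_pos"],r.get_obs()["t"])
E
```

```text
top [[0.01, -0.99, 0.14, 0.4], [-1.0, -0.01, 0.01, -0.08], [-0.0, -0.14, -0.99, 1.21], [0.0, 0.0, 0.0, 1.0]]
side [[0.92, -0.16, 0.36, 0.02], [-0.39, -0.37, 0.84, -1.42], [-0.01, -0.92, -0.4, 0.78], [0.0, 0.0, 0.0, 1.0]]
stand top [([223.0, 269.0], 0.85)]
stand side [([252.0, 264.0], 0.7)]
    [array([ 0.4892,  0.1656, -0.0081]), array([0.0037, 0.0037])]Traceback (most recent call last):
  File "<stdin>", line 8, in <module>
ValueError: it knows: carrier, carrier_bar, cheese_round, hanger_hinge, hook_seat, jam_bowl, pepper_mill, stand, tealight
```

Run:
```python
from h import *
C={}
for n in("top","side"): C[n]=cams.get_image(n)
for t in["hanger_hinge","hook_seat","carrier","carrier_bar","tealight","pepper_mill","cheese_round","jam_bowl"]:
    R={}
    for n in C:
        m=nets.mark_of(t,n); print(t,n,[(np.round(a["uv"]).tolist(),round(a["p"],2)) for a in m[:4]])
        if m:R[n]=m[0]["uv"]
    if len(R)==2: print("   ",[np.round(v,4) for v in tri([ray(C[n],R[n]) for n in R])])
print(r.get_obs()["tcp_pos"],r.get_obs()["t"])
```

```text
hanger_hinge top [([200.0, 263.0], 0.63)]
hanger_hinge side [([248.0, 197.0], 0.79)]
    [array([0.4868, 0.1666, 0.2078]), array([0.0023, 0.0023])]
hook_seat top []
hook_seat side [([218.0, 207.0], 0.54)]
carrier top [([356.0, 247.0], 0.72)]
carrier side [([315.0, 305.0], 0.56)]
    [array([ 0.5509, -0.1618,  0.005 ]), array([0.0024, 0.0024])]
carrier_bar top [([358.0, 235.0], 0.83)]
carrier_bar side [([312.0, 254.0], 0.9)]
    [array([ 0.5541, -0.1545,  0.1485]), array([0.0038, 0.0038])]
tealight top [([410.0, 250.0], 0.97), ([359.0, 234.0], 0.59), ([351.0, 258.0], 0.59), ([202.0, 265.0], 0.56)]
tealight side [([327.0, 303.0], 0.83), ([334.0, 331.0], 0.64), ([300.0, 301.0], 0.63)]
    [array([ 0.5349, -0.2785,  0.0734]), array([0., 0.])]
pepper_mill top [([276.0, 169.0], 0.86)]
pepper_mill side [([346.0, 262.0], 0.8)]
    [array([0.7413, 0.0383, 0.0069]), array([0.0005, 0.0005])]
cheese_round top [([450.0, 308.0], 0.71)]
cheese_round side [([293.0, 369.0], 0.56)]
    [array([ 0.4044, -0.3878, -0.0085]), array([0.0007, 0.0007])]
jam_bowl top [([447.0, 198.0], 0.87)]
jam_bowl side [([399.0, 338.0], 0.97)]
    [array([ 0.6756, -0.3847,  0.0017]), array([0.0004, 0.0004])]
[ 0.2701447  -0.67280753  0.19959893] 1.1
```

View pics/top0.png

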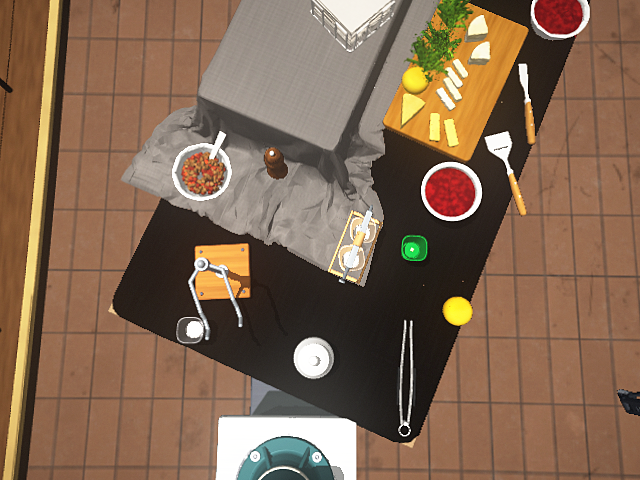

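View pics/side0.png

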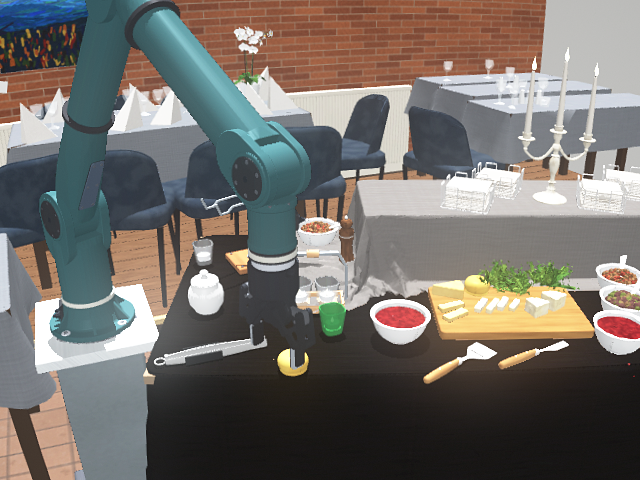

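The top view shows the stand hub at about (202,265), with prongs running down to (207,337) and (240,325). The carrier is at about (356,247) and the green look-alike at (414,248). In the side view the arm hides most of the stand. I'll raise the arm and look with the wrist camera.

>>> {"method": "jog_arm", "body": {
  "increments": [
    [0, 0, 0.8, 0, 0, 0],
    [0, 0, 0.8, 0, 0, 0],
    [0, 0, 0.8, 0, 0, 0],
    [0, 0, 0.8, 0, 0, 0],
    [0, 0, 0.8, 0, 0, 0],
    [0.25, 0.7, 0.2, 0, 0, 0],
    [0.25, 0.7, 0.2, 0, 0, 0],
    [0.25, 0.7, 0.2, 0, 0, 0],
    [0.25, 0.7, 0.2, 0, 0, 0],
    [0.25, 0.7, 0.2, 0, 0, 0],
    [0.25, 0.7, 0, 0, 0, 0],
    [0.25, 0.7, 0, 0, 0, 0],
    [0.25, 0.7, 0, 0, 0, 0],
    [0.25, 0.7, 0, 0, 0, 0],
    [0.25, 0.7, 0, 0, 0, 0],
    [0.25, 0.7, 0, 0, 0, 0],
    [0.25, 0.7, 0, 0, 0, 0],
    [0.25, 0.7, 0, 0, 0, 0],
    [0.25, 0.7, 0, 0, 0, 0],
    [0, 0, 0, 0, 0, 0]
  ]
}}

```text
t: 2.77
tcp_pos: [0.4129, -0.2738, 0.4]
orientation: [-0.001, 0.981, 0.195, 0.001]
force: [0.8, 0.5, 0.1]
width: 0.0854
grasp_force: 0.0
```

Run:
```python
from h import *
from scipy.spatial.transform import Rotation as R
o=r.get_obs();q=o["orientation"];M=R.from_quat([q[1],q[2],q[3],q[0]]).as_matrix()
print(o["t"],o["tcp_pos"],np.round(M,3).tolist(),o["force"],o["width"],r.grip_point_offset)
c=cams.get_image("wrist");cv2.imwrite("pics/w1.png",c["img"][:,:,::-1]);print(np.round(c["pose"],3).tolist(),c["K"][0][0])
for t in["hanger_hinge","hook_seat","carrier","carrier_bar","tealight"]:
    m=nets.mark_of(t,"wrist"); print(t,[(np.round(a["uv"]).tolist(),round(a["p"],2)) for a in m[:4]])
```

```text
2.7667 [ 0.41290987 -0.27376386  0.40004885] [[0.924, 0.382, 0.002], [0.382, -0.924, 0.003], [0.003, -0.002, -1.0]] [0.791749   0.4741946  0.09004892] 0.08538252103551303 0.0187
[[0.382, -0.885, -0.265, 0.482], [-0.924, -0.367, -0.107, -0.247], [-0.003, 0.286, -0.958, 0.573], [0.0, 0.0, 0.0, 1.0]] 425.0513905934188
hanger_hinge []
hook_seat []
carrier [([273.0, 38.0], 0.7)]
carrier_bar [([256.0, 8.0], 0.97), ([273.0, 38.0], 0.67)]
tealight [([370.0, 89.0], 0.84), ([291.0, 16.0], 0.71), ([256.0, 60.0], 0.57)]
```

View pics/w1.png

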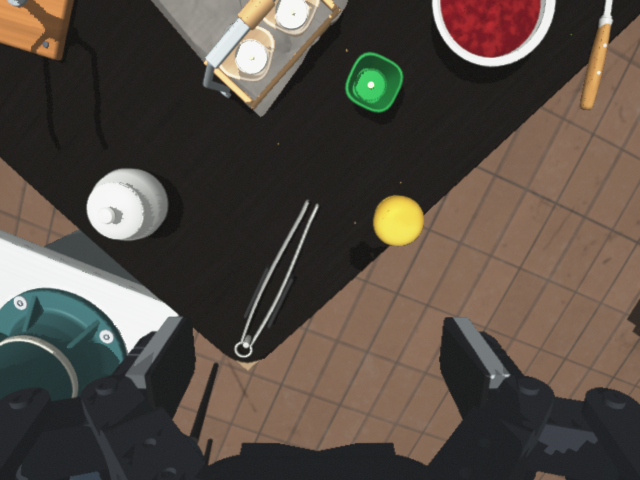

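The wrist view shows the carrier cut off at the top, with the bar at about (240,30). The camera looks back towards the robot, so I'll move further out to see both the carrier and the hanger.

>>> {"method": "jog_arm", "body": {
  "increments": [
    [0.5, 0.7, 0.1, 0, 0, 0],
    [0.5, 0.7, 0.1, 0, 0, 0],
    [0.5, 0.7, 0.1, 0, 0, 0],
    [0.5, 0.7, 0.1, 0, 0, 0],
    [0.5, 0.7, 0.1, 0, 0, 0],
    [0.5, 0.7, 0, 0, 0, 0],
    [0.5, 0.7, 0, 0, 0, 0],
    [0.5, 0.7, 0, 0, 0, 0],
    [0.5, 0.7, 0, 0, 0, 0],
    [0.5, 0.7, 0, 0, 0, 0],
    [0, 0, 0, 0, 0, 0],
    [0, 0, 0, 0, 0, 0]
  ]
}}

```text
t: 4.07
tcp_pos: [0.611, 0.0004, 0.4188]
orientation: [-0.0, 0.982, 0.191, -0.0]
force: [-0.6, -0.2, -0.4]
width: 0.0852
grasp_force: 0.0
```

Run:
```python
from h import *
import pickle
c=cams.get_image("wrist");cv2.imwrite("pics/w2.png",c["img"][:,:,::-1]);pickle.dump(c,open("w2.pkl","wb"));print(np.round(c["pose"],3).tolist())
for t,z in[("stand",0),("hanger_hinge",.21),("hook_seat",.206),("carrier",0),("carrier_bar",.15),("tealight",.008)]:
    m=nets.mark_of(t,"wrist"); print(t,[(np.round(a["uv"]).tolist(),round(a["p"],2),np.round(onz(c,a["uv"],z),3)) for a in m[:4]])
```

```text
[[0.375, -0.887, -0.269, 0.681], [-0.927, -0.36, -0.107, 0.027], [-0.002, 0.29, -0.957, 0.592], [0.0, 0.0, 0.0, 1.0]]
stand [([178.0, 211.0], 0.59, array([0.486, 0.166, 0.   ]))]
hanger_hinge [([115.0, 259.0], 0.68, array([0.486, 0.161, 0.21 ]))]
hook_seat []
carrier []
carrier_bar [([427.0, 292.0], 0.84, array([ 0.551, -0.158,  0.15 ])), ([328.0, 70.0], 0.25, array([0.726, 0.035, 0.15 ]))]
tealight [([385.0, 267.0], 0.93, array([ 0.522, -0.143,  0.008])), ([476.0, 284.0], 0.9, array([ 0.548, -0.281,  0.008])), ([418.0, 238.0], 0.82, array([ 0.58 , -0.168,  0.008]))]
```

View pics/w2.png

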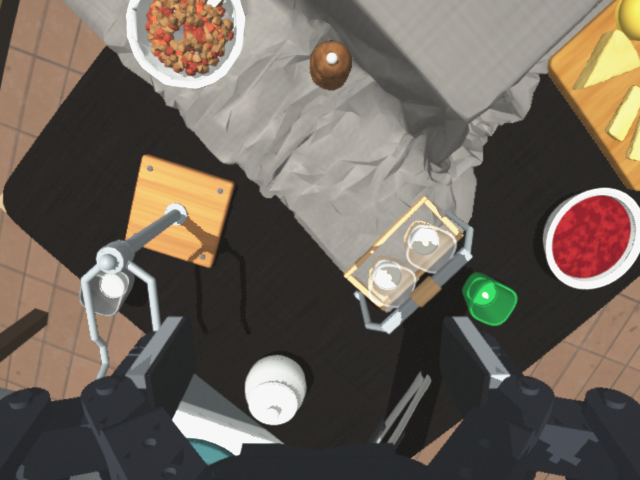

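The wrist view shows the hub at (107,260), one prong along (148,290) to (157,315), the other down to (102,375). The sleeve is at (427,292) with bar ends near (385,325) and (467,257). Next I'll work out the geometry.

Run:
```python
from h import *
import pickle
c=pickle.load(open("w2.pkl","rb"))
for n,z,P in[("foot",.018,[(145,156),(234,182),(208,268)]),("bar",.15,[(385,325),(427,292),(467,257)]),("lights",.072,[(391,279),(430,241)]),("prong",.21,[(107,260),(85,290),(92,335),(104,345),(148,290),(157,315)]),("tip",.22,[(102,375)])]:
    print(n,[np.round(onz(c,p,z)[:2],3).tolist() for p in P])
H=np.array([.487,.165])
def hang(a):
    C,S=np.cos(a),np.sin(a);X=[]
    for y in(.034,-.034):
        for x,z in((-.024,0),(-.088,0),(-.103,-.012),(-.127,-.012),(-.141,.018)):
            X.append([H[0]+C*x-S*y,H[1]+S*x+C*y,.21+z])
    return X
img=c["img"][:,:,::-1].copy()
for a,col in((.1,(0,0,255)),(.25,(0,255,0)),(.4,(255,0,0))):
    p=proj(c,hang(a)).astype(int)
    for k in(0,5): cv2.polylines(img,[p[k:k+5].reshape(-1,1,2)],False,col,1)
t=cams.get_image("top");im2=t["img"][:,:,::-1].copy()
for a,col in((.1,(0,0,255)),(.25,(0,255,0)),(.4,(255,0,0))):
    p=proj(t,hang(a)).astype(int)
    for k in(0,5): cv2.polylines(im2,[p[k:k+5].reshape(-1,1,2)],False,col,1)
A=cv2.resize(img[220:420,40:240],(400,400));
cv2.imwrite("pics/o.png",np.hstack([A,cv2.resize(im2[220:360,150:290],(400,400))]))
```

```text
foot [[0.548, 0.226], [0.559, 0.101], [0.427, 0.096]]
bar [[0.496, -0.131], [0.551, -0.158], [0.605, -0.181]]
lights [[0.527, -0.138], [0.593, -0.163]]
prong [[0.482, 0.168], [0.442, 0.182], [0.395, 0.164], [0.388, 0.15], [0.467, 0.122], [0.444, 0.106]]
tip [[0.36, 0.141]]
```

View pics/o.png

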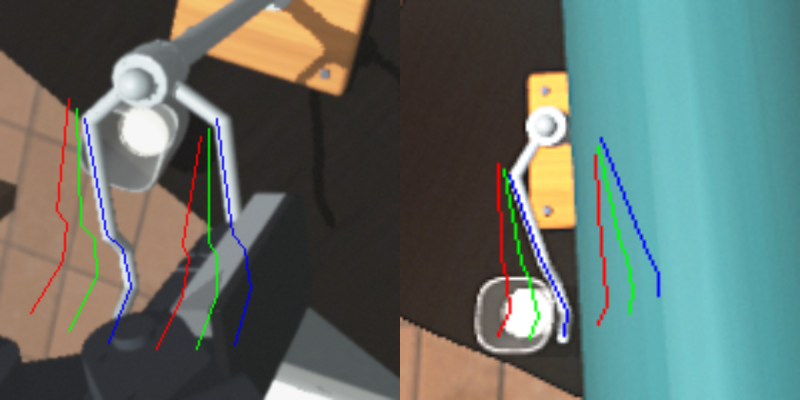

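Hanger yaw is about 0.40 rad in the world, so the tool axes already line up with the prongs. I'll close the fingers and go above the gap at (0.427, 0.140).

>>> {"method": "jog_arm", "body": {
  "increments": [
    [-0.46, 0.35, 0, 0, 0, 0],
    [-0.46, 0.35, 0, 0, 0, 0],
    [-0.46, 0.35, 0, 0, 0, 0],
    [-0.46, 0.35, 0, 0, 0, 0],
    [-0.46, 0.35, 0, 0, 0, 0],
    [-0.46, 0.35, 0, 0, 0, 0],
    [-0.46, 0.35, 0, 0, 0, 0],
    [-0.46, 0.35, 0, 0, 0, 0],
    [-0.46, 0.35, 0, 0, 0, 0],
    [-0.46, 0.35, 0, 0, 0, 0],
    [0, 0, -0.7, 0, 0, 0],
    [0, 0, -0.7, 0, 0, 0],
    [0, 0, -0.7, 0, 0, 0],
    [0, 0, -0.7, 0, 0, 0],
    [0, 0, -0.7, 0, 0, 0],
    [0, 0, -0.45, 0, 0, 0],
    [0, 0, 0, 0, 0, 0],
    [0, 0, 0, 0, 0, 0]
  ],
  "grip": 1
}}

```text
t: 5.97
tcp_pos: [0.4257, 0.1388, 0.2614]
orientation: [0.0, 0.982, 0.19, -0.001]
force: [0.6, -0.5, 0.4]
width: -0.0
grasp_force: 0.0
```

Run:
```python
from h import *
o=r.get_obs();print(o["joint_positions"])
c=cams.get_image("wrist");s=cams.get_image("side")
p=o["tcp_pos"];print(p,proj(c,[p]),proj(s,[p]))
a=cv2.resize(c["img"][120:480,140:500,::-1],(400,400));b=cv2.resize(s["img"][120:270,170:320,::-1],(400,400))
cv2.imwrite("pics/w3.png",np.hstack([a,b]))
```

```text
[-0.00392138  0.18398563 -0.4720926   2.12253262  0.10964537  0.85928753
 -1.73028362]
[0.42574506 0.13883771 0.2614337 ] [[315.36653821 293.1809541 ]] [[229.43942964 184.34795318]]
```

View pics/w3.png

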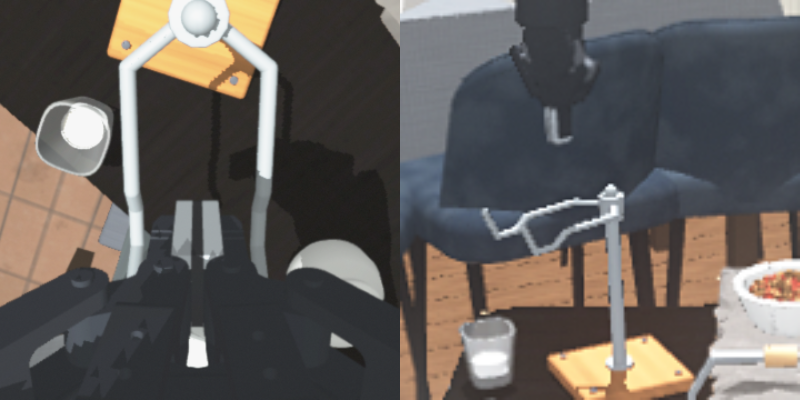

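The fingertip is centred between the two prongs. I'll descend and push round.

>>> {"method": "jog_arm", "body": {
  "increments": [
    [0, 0, -0.6, 0, 0, 0],
    [0, 0, -0.6, 0, 0, 0],
    [0, 0, -0.55, 0, 0, 0],
    [0, 0, 0, 0, 0, 0],
    [0.081, -0.149, 0, 0, 0, 0],
    [0.081, -0.149, 0, 0, 0, 0],
    [0.109, -0.13, 0, 0, 0, 0],
    [0.109, -0.13, 0, 0, 0, 0],
    [0.134, -0.105, 0, 0, 0, 0],
    [0.134, -0.105, 0, 0, 0, 0],
    [0.151, -0.078, 0, 0, 0, 0],
    [0.151, -0.078, 0, 0, 0, 0],
    [0.163, -0.045, 0, 0, 0, 0],
    [0.163, -0.045, 0, 0, 0, 0],
    [0.17, -0.013, 0, 0, 0, 0],
    [0.17, -0.013, 0, 0, 0, 0],
    [0, 0, 0, 0, 0, 0]
  ]
}}

```text
t: 7.48
tcp_pos: [0.4928, 0.0979, 0.1917]
orientation: [-0.0, 0.982, 0.189, 0.001]
force: [0.9, 0.5, 0.1]
width: 0.0002
grasp_force: 0.0
```

>>> {"method": "jog_arm", "body": {
  "increments": [
    [0.169, 0.023, 0, 0, 0, 0],
    [0.169, 0.023, 0, 0, 0, 0],
    [0.12, 0.038, 0, 0, 0, 0],
    [0.12, 0.038, 0, 0, 0, 0],
    [0.05, 0, 0, 0, 0, 0],
    [0, 0, 0, 0, 0, 0]
  ]
}}

```text
t: 7.98
tcp_pos: [0.5166, 0.1028, 0.1916]
orientation: [-0.0, 0.982, 0.19, 0.0]
force: [-0.0, -0.1, -0.6]
width: 0.0002
grasp_force: 0.0
```

Run:
```python
from h import *
o=r.get_obs();c=cams.get_image("wrist");s=cams.get_image("side")
print(o["tcp_pos"],o["force"])
a=cv2.resize(c["img"][120:480,140:500,::-1],(400,400));b=cv2.resize(s["img"][120:270,170:320,::-1],(400,400))
cv2.imwrite("pics/w4.png",np.hstack([a,b]))
```

```text
[0.51655986 0.10276338 0.19162793] [-0.01438488 -0.12691167 -0.59662823]
```

View pics/w4.png

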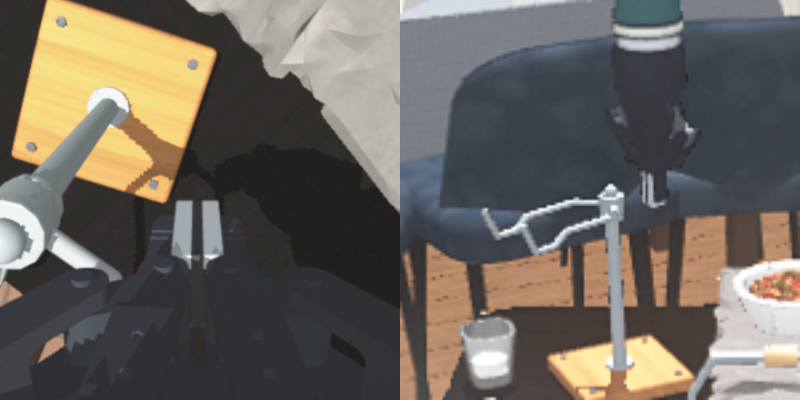

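The side view shows the prongs unchanged, with tips still at crop (488,210), while the fingertip has gone past them at crop (655,200). I need to check where the tip really is in height.

Run:
```python
from h import *
o=r.get_obs();s=cams.get_image("side");c=cams.get_image("wrist");p=o["tcp_pos"]
print(p,proj(s,[p,[.487,.165,.21],[.487,.165,.018]]),proj(c,[p,[.487,.165,.21],[.487,.165,.018]]))
for t in["hanger_hinge","hook_seat","stand"]:
  for n in("side","wrist","top"):
    m=nets.mark_of(t,n) if n!="top" or cams.get_image(n) else 0
    print(t,n,[(np.round(a["uv"],1).tolist(),round(a["p"],2)) for a in m[:3]])
```

```text
[0.5156249  0.10244506 0.19150093] [[265.14046439 207.37121626]
 [248.49688154 195.97509157]
 [251.66153631 256.39093728]] [[315.41431785 292.90665072]
 [146.58069924 317.54695162]
 [234.26198126 213.54853594]]
hanger_hinge side [([247.4, 199.8], 0.88)]
hanger_hinge wrist [([156.7, 317.8], 0.56)]
hanger_hinge top []
hook_seat side [([218.9, 212.4], 0.7)]
hook_seat wrist []
hook_seat top []
stand side [([252.7, 263.3], 0.77), ([250.6, 197.8], 0.64)]
stand wrist [([238.8, 210.0], 0.55), ([614.8, 251.9], 0.31)]
stand top [([225.3, 271.2], 0.75)]
```

Run:
```python
from h import *
o=r.get_obs();s=cams.get_image("side");c=cams.get_image("wrist");p=np.array(o["tcp_pos"])
for d in(0,.015,.03,.045): q=p+[0,0,d]; print(d,proj(s,[q]),proj(c,[q]))
a=cv2.resize(s["img"][180:220,215:285,::-1],(770,440),interpolation=cv2.INTER_CUBIC)
a=np.clip(a.astype(float)*1.6,0,255).astype(np.uint8)
cv2.imwrite("pics/w5.png",a)
```

```text
0 [[265.24354523 207.31362196]] [[315.52026578 293.16719599]]
0.015 [[265.0423199  202.30670739]] [[315.3497942  307.83137159]]
0.03 [[264.84104657 197.26730543]] [[315.14924791 325.10571269]]
0.045 [[264.63975694 192.19550688]] [[314.91013237 345.73553131]]
```

View pics/w5.png

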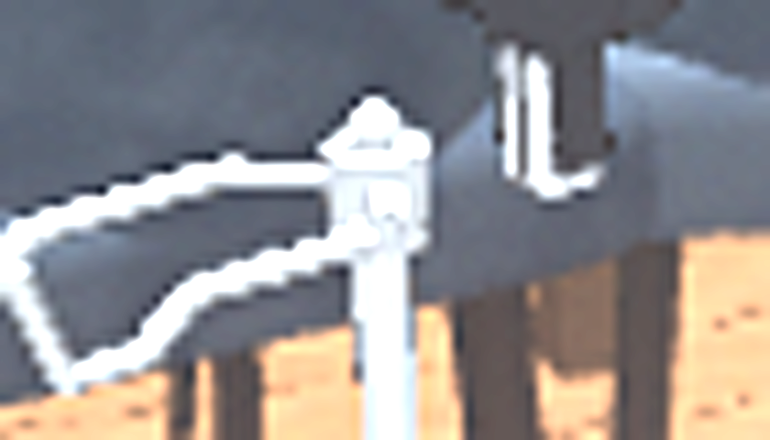

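In the side view the shut fingertip is at row 197, but the reported TCP projects to row 207. So the visible tip sits about 28 mm above the TCP, at z about 0.22, and it passed over the wires. I'll go back and repeat the push lower, at TCP 0.172.

>>> {"method": "jog_arm", "body": {
  "increments": [
    [0, 0, 0.9, 0, 0, 0],
    [0, 0, 0.6, 0, 0, 0],
    [-0.56, 0.23, 0, 0, 0, 0],
    [-0.56, 0.23, 0, 0, 0, 0],
    [-0.56, 0.23, 0, 0, 0, 0],
    [-0.56, 0.23, 0, 0, 0, 0],
    [0, 0, 0, 0, 0, 0],
    [0, 0, -0.6, 0, 0, 0],
    [0, 0, -0.6, 0, 0, 0],
    [0, 0, -0.4, 0, 0, 0],
    [0, 0, -0.38, 0, 0, 0],
    [0, 0, 0, 0, 0, 0],
    [0.081, -0.149, 0, 0, 0, 0],
    [0.081, -0.149, 0, 0, 0, 0],
    [0.109, -0.13, 0, 0, 0, 0],
    [0.109, -0.13, 0, 0, 0, 0],
    [0.134, -0.105, 0, 0, 0, 0],
    [0, 0, 0, 0, 0, 0]
  ]
}}

```text
t: 10.38
tcp_pos: [0.4498, 0.1136, 0.1738]
orientation: [-0.001, 0.982, 0.189, 0.003]
force: [-0.3, 4.1, 1.9]
width: -0.0005
grasp_force: 1.6
```

Run:
```python
from h import *
o=r.get_obs();s=cams.get_image("side");print(o["tcp_pos"],o["force"],proj(s,[o["tcp_pos"]]))
m=nets.mark_of("hook_seat","side");print([(a["uv"],a["p"]) for a in m])
cv2.imwrite("pics/w6.png",cv2.resize(s["img"][170:230,190:290,::-1],(800,480),interpolation=cv2.INTER_CUBIC))
```

```text
[0.44976207 0.1136174  0.17376983] [-0.32755663  4.09340451  1.86500581] [[241.95993314 215.41815919]]
[([223.6, 211.3], 0.85)]
```

View pics/w6.png

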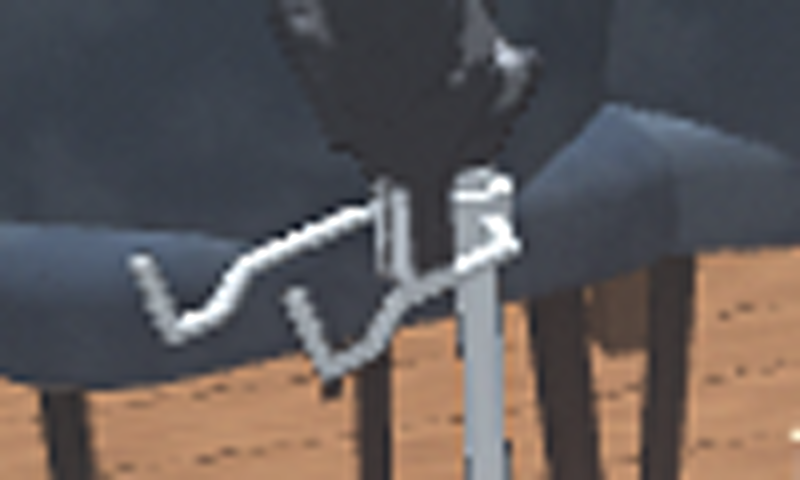

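The hanger is turning now, with 4 N on the tool, so I'll carry on a bit lower.

>>> {"method": "jog_arm", "body": {
  "increments": [
    [0.1, -0.1, -0.08, 0, 0, 0],
    [0.134, -0.105, 0, 0, 0, 0],
    [0.151, -0.078, 0, 0, 0, 0],
    [0.151, -0.078, 0, 0, 0, 0],
    [0.163, -0.045, 0, 0, 0, 0],
    [0.163, -0.045, 0, 0, 0, 0],
    [0.17, -0.013, 0, 0, 0, 0],
    [0.17, -0.013, 0, 0, 0, 0],
    [0.169, 0.023, 0, 0, 0, 0],
    [0, 0, 0, 0, 0, 0]
  ]
}}

```text
t: 11.32
tcp_pos: [0.4998, 0.0949, 0.1684]
orientation: [-0.0, 0.982, 0.19, -0.002]
force: [-2.5, 1.9, -0.9]
width: 0.0001
grasp_force: 1.1
```

Run:
```python
from h import *
o=r.get_obs();s=cams.get_image("side");print(o["tcp_pos"],o["force"])
for n in("side","wrist"):
  c=cams.get_image(n);m=nets.mark_of("hook_seat",n);print(n,[(a["uv"],round(a["p"],2),onz(c,a["uv"],.206).round(3)) for a in m])
```

```text
[0.49980742 0.09485531 0.16839644] [-2.4944589   1.85928013 -0.90332976]
side [([258.4, 213.3], 0.5, array([0.472, 0.029, 0.206])), ([310.3, 255.2], 0.38, array([ 0.495, -0.276,  0.206]))]
wrist []
```

>>> {"method": "jog_arm", "body": {
  "increments": [
    [0.15, 0.02, 0, 0, 0, 0],
    [0.1, 0.03, 0, 0, 0, 0],
    [0.1, 0.03, 0, 0, 0, 0],
    [0, 0, 0, 0, 0, 0]
  ]
}}

```text
t: 11.9
tcp_pos: [0.5089, 0.0962, 0.1681]
orientation: [0.001, 0.982, 0.19, -0.007]
force: [-12.0, 1.6, 6.6]
width: 0.0001
grasp_force: 6.1
```

>>> {"method": "jog_arm", "body": {
  "increments": [
    [0.1, 0.03, 0, 0, 0, 0],
    [0.1, 0.03, 0, 0, 0, 0],
    [0, 0, 0, 0, 0, 0]
  ]
}}

```text
t: 12.15
tcp_pos: [0.5088, 0.0954, 0.167]
orientation: [0.003, 0.982, 0.189, -0.016]
force: [-22.8, -2.7, 12.7]
width: -0.0002
grasp_force: 11.9
```

The hanger is at its stop: the force rises with no further travel. I'll back off, lift and look.

>>> {"method": "jog_arm", "body": {
  "increments": [
    [-0.2, 0, 0, 0, 0, 0],
    [-0.25, 0, 0, 0, 0, 0],
    [0, 0, 0, 0, 0, 0],
    [0, 0, 0.5, 0, 0, 0],
    [0, 0, 0.9, 0, 0, 0],
    [0, 0, 0.9, 0, 0, 0],
    [0, 0, 0.9, 0, 0, 0],
    [0, 0, 0.9, 0, 0, 0],
    [0, 0, 0.9, 0, 0, 0],
    [0, 0, 0.9, 0, 0, 0],
    [0, 0, 0.4, 0, 0, 0],
    [0.5, -0.5, 0, 0, 0, 0],
    [0.5, -0.5, 0, 0, 0, 0],
    [0.5, -0.5, 0, 0, 0, 0],
    [0.5, -0.5, 0, 0, 0, 0],
    [0.5, -0.5, 0, 0, 0, 0],
    [0, 0, 0, 0, 0, 0],
    [0, 0, 0, 0, 0, 0]
  ]
}}

```text
t: 13.65
tcp_pos: [0.6079, -0.0024, 0.4213]
orientation: [0.0, 0.982, 0.188, 0.001]
force: [0.4, 0.7, 0.7]
width: 0.0001
grasp_force: 0.0
```

Run:
```python
from h import *
import pickle
o=r.get_obs();print(o["t"],o["tcp_pos"],o["orientation"])
c=cams.get_image("wrist");pickle.dump(c,open("w7.pkl","wb"))
for t,z in[("hanger_hinge",.21),("hook_seat",.206),("carrier_bar",.15),("tealight",.008)]:
    m=nets.mark_of(t,"wrist"); print(t,[(np.round(a["uv"]).tolist(),round(a["p"],2),np.round(onz(c,a["uv"],z),3)) for a in m[:4]])
H=np.array([.487,.165]);img=c["img"][:,:,::-1].copy()
for a,col in((1.57,(0,0,255)),(1.63,(0,255,0)),(1.69,(255,0,0))):
    C,S=np.cos(a),np.sin(a)
    for y in(.034,-.034):
        X=[[H[0]+C*x-S*y,H[1]+S*x+C*y,.21+z] for x,z in((-.024,0),(-.088,0),(-.103,-.012),(-.127,-.012),(-.141,.018))]
        cv2.polylines(img,[proj(c,X).astype(int).reshape(-1,1,2)],False,col,1)
print(proj(c,[o["tcp_pos"]]))
cv2.imwrite("pics/w7.png",cv2.resize(img[190:390,60:320],(780,600)))
```

```text
13.65 [ 0.60785292 -0.00241583  0.42133023] [3.55017036e-04 9.82257053e-01 1.87536519e-01 1.00508105e-03]
hanger_hinge [([112.0, 253.0], 0.94, array([0.489, 0.163, 0.21 ]))]
hook_seat []
carrier_bar [([423.0, 288.0], 0.72, array([ 0.549, -0.156,  0.15 ]))]
tealight [([387.0, 268.0], 0.83, array([ 0.517, -0.15 ,  0.008])), ([477.0, 283.0], 0.59, array([ 0.546, -0.285,  0.008])), ([418.0, 232.0], 0.56, array([ 0.585, -0.168,  0.008]))]
[[315.41414265 293.192526  ]]
```

View pics/w7.png

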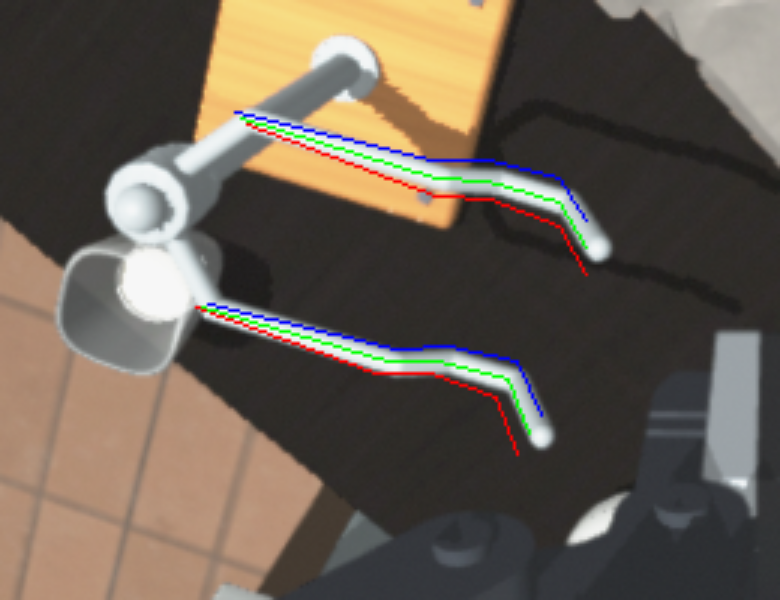

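Prong overlay fits φ ≈ 1.63, so the seat is at about (0.494, 0.049, 0.206) with the bar at yaw +3.4°. I'll go above the carrier, turn the tool and open the fingers.

>>> {"method": "jog_arm", "body": {
  "increments": [
    [-0.12, -0.32, 0, 0, 0, -0.95],
    [-0.12, -0.32, 0, 0, 0, -0.95],
    [-0.12, -0.32, 0, 0, 0, -0.95],
    [-0.12, -0.32, 0, 0, 0, -0.95],
    [-0.12, -0.32, 0, 0, 0, -0.95],
    [-0.12, -0.32, 0, 0, 0, -0.95],
    [-0.12, -0.32, 0, 0, 0, -0.95],
    [-0.12, -0.32, 0, 0, 0, -0.95],
    [-0.12, -0.32, 0, 0, 0, -0.95],
    [-0.12, -0.32, 0, 0, 0, -0.95],
    [-0.12, -0.32, 0, 0, 0, -0.95],
    [-0.12, -0.32, 0, 0, 0, -0.95],
    [0, 0, 0, 0, 0, 0],
    [0, 0, 0, 0, 0, 0]
  ],
  "grip": -1
}}

```text
t: 15.07
tcp_pos: [0.5479, -0.153, 0.4216]
orientation: [-0.0, 0.979, -0.205, 0.0]
force: [0.3, 1.0, 0.5]
width: 0.085
grasp_force: 0.0
```

```bash
cat > look.py <<'E'
from h import *
from scipy.spatial.transform import Rotation as R
o=r.get_obs();q=o["orientation"];M=R.from_quat([q[1],q[2],q[3],q[0]]).as_matrix()
print(o["t"],o["tcp_pos"].round(4),"toolx yaw",np.degrees(np.arctan2(M[1,0],M[0,0])).round(2),"z",M[:,2].round(3),"w",o["width"],o["grasp_force"],"F",o["force"].round(1),"q",o["joint_positions"].round(2))
E
python3 - <<'E'
from look import *
c=cams.get_image("wrist")
for t,z in[("hook_seat",.206),("hanger_hinge",.21),("carrier",0),("carrier_bar",.15),("tealight",.008)]:
    m=nets.mark_of(t,"wrist"); print(t,[(np.round(a["uv"]).tolist(),round(a["p"],2),np.round(onz(c,a["uv"],z),3)) for a in m[:4]])
for t in("carrier_bar","tealight"):
  for a in nets.outline_of(t,"wrist")[:3]:
    mk=a["mask"].astype(np.uint8);b=cv2.minAreaRect(np.argwhere(mk)[:,::-1].astype(np.float32));print(t,round(a["p"],2),a["uv"],mk.sum(),b)
# brown sleeve near bar
u=nets.mark_of("carrier_bar","wrist")[0]["uv"];h=cv2.cvtColor(c["img"],cv2.COLOR_RGB2HSV);x,y=map(int,u)
W=60;sub=h[max(0,y-W):y+W,x-W:x+W];print(h[y,x],c["img"][y,x])
k=cv2.inRange(sub,(5,70,60),(25,255,255));n,l,st,ce=cv2.connectedComponentsWithStats(k)
for i in range(1,n):
    if st[i,4]>100:
        b=cv2.minAreaRect(np.argwhere(l==i)[:,::-1].astype(np.float32));p=ce[i]+[x-W,max(0,y-W)];print(st[i],p,b[1],b[2],onz(c,p,.152).round(4))
np.save("img8.npy",c["img"])
E
```

```text
15.0667 [ 0.5479 -0.153   0.4216] toolx yaw -23.65 z [ 0.001 -0.    -1.   ] w 0.0850109472024492 0.0 F [0.3 1.  0.5] q [ 0.36  0.21 -0.2   1.68  0.04  1.26 -1.84]
hook_seat []
hanger_hinge [([75.0, 369.0], 0.57, array([0.487, 0.16 , 0.21 ]))]
carrier [([321.0, 170.0], 0.65, array([ 0.549, -0.158,  0.   ]))]
carrier_bar [([319.0, 188.0], 0.7, array([ 0.55 , -0.156,  0.15 ]))]
tealight [([322.0, 195.0], 0.88, array([ 0.518, -0.147,  0.008])), ([412.0, 134.0], 0.77, array([ 0.545, -0.291,  0.008])), ([318.0, 146.0], 0.57, array([ 0.581, -0.168,  0.008]))]
carrier_bar 0.88 [319.4, 174.6] 4213 ((318.83758544921875, 178.00753784179688), (156.20321655273438, 62.49058151245117), 87.33700561523438)
tealight 0.95 [328.4, 206.5] 1230 ((320.70001220703125, 203.90000915527344), (46.957427978515625, 47.85185241699219), 63.43495178222656)
tealight 0.9 [422.4, 138.0] 2149 ((420.4000549316406, 137.8000030517578), (49.19349670410156, 50.087921142578125), 63.43495178222656)
tealight 0.56 [326.0, 149.1] 1488 ((318.8649597167969, 148.00364685058594), (49.467308044433594, 48.44207763671875), 70.01689147949219)
[ 28  59 247] [247 243 190]
[ 29   0   7  72 133] [291.36842105 160.27819549] (71.24608612060547, 2.3603515625) 85.97173309326172 [ 0.5878 -0.141   0.152 ]
[ 69   0  23 103 466] [345.63304721 183.56866953] (102.0, 22.0) 90.0 [ 0.5432 -0.1829  0.152 ]
[ 50  45  20  31 354] [319.57627119 186.76271186] (30.0, 19.0) 90.0 [ 0.551  -0.1567  0.152 ]
[ 32  77  22  28 125] [297.616 223.624] (31.622772216796875, 17.013050079345703) 55.304840087890625 [ 0.524  -0.1192  0.152 ]
```

The sleeve is centred at (0.551, -0.157) and lines up with the tool. I'll go down to TCP z about 0.105, which suits the 28 mm offset I measured.

>>> {"method": "jog_arm", "body": {
  "increments": [
    [0.075, -0.09, -0.8, 0, 0, 0],
    [0, 0, -0.8, 0, 0, 0],
    [0, 0, -0.8, 0, 0, 0],
    [0, 0, -0.8, 0, 0, 0],
    [0, 0, -0.8, 0, 0, 0],
    [0, 0, -0.8, 0, 0, 0],
    [0, 0, -0.8, 0, 0, 0],
    [0, 0, -0.6, 0, 0, 0],
    [0, 0, -0.6, 0, 0, 0],
    [0, 0, -0.3, 0, 0, 0],
    [0, 0, -0.3, 0, 0, 0],
    [0, 0, -0.2, 0, 0, 0],
    [0, 0, -0.2, 0, 0, 0],
    [0, 0, 0, 0, 0, 0],
    [0, 0, 0, 0, 0, 0]
  ]
}}

```text
t: 16.77
tcp_pos: [0.5515, -0.1571, 0.1096]
orientation: [0.0, 0.979, -0.206, 0.0]
force: [-0.1, -1.0, 0.2]
width: 0.0849
grasp_force: 0.0
```

Run:
```python
from look import *
c=cams.get_image("wrist")
x,y=proj(c,[[.551,-.157,.15]])[0].astype(int);print(x,y,proj(c,[o["tcp_pos"]]))
for t in("carrier_bar","tealight"):
  m=nets.mark_of(t,"wrist");print(t,[(np.round(a["uv"]).tolist(),round(a["p"],2)) for a in m[:3]])
h=cv2.cvtColor(c["img"],cv2.COLOR_RGB2HSV);k=cv2.inRange(h,(5,70,60),(25,255,255));n,l,st,ce=cv2.connectedComponentsWithStats(k)
for i in range(1,n):
    if st[i,4]>300: print(st[i],ce[i].round())
for s in range(1):
    m=nets.mark_of("carrier_bar","side") if cams.get_image("side") else 0;print("side",[(a["uv"],round(a["p"],2)) for a in m[:2]])
```

```text
16.7667 [ 0.5515 -0.1571  0.1096] toolx yaw -23.72 z [ 0.001 -0.    -1.   ] w 0.08494832071091014 0.0 F [-0.1 -1.   0.2] q [ 0.32  0.53 -0.17  2.02  0.15  0.61 -1.93]
318 340 [[317.74365219 293.57969459]]
carrier_bar [([316.0, 343.0], 0.82)]
tealight []
[ 317  108   64   96 1172] [367. 140.]
[243 114  52  68 597] [257. 136.]
[257 210  13  90 374] [263. 254.]
[370 218  11 104 811] [375. 269.]
[ 276  295   71   98 5160] [314. 344.]
[   0  354   46   47 1144] [ 17. 376.]
side [([315.0, 253.5], 0.97)]
```

>>> {"method": "jog_arm", "body": {
  "increments": [
    [0, 0, -0.1, 0, 0, 0],
    [0, 0, 0, 0, 0, 0],
    [0, 0, 0, 0, 0, 0],
    [0, 0, 0, 0, 0, 0],
    [0, 0, 0, 0, 0, 0],
    [0, 0, 0, 0, 0, 0],
    [0, 0, 0, 0, 0, 0],
    [0, 0, 0, 0, 0, 0]
  ],
  "grip": 1,
  "grip_force": 60
}}

```text
t: 17.68
tcp_pos: [0.5514, -0.1569, 0.1054]
orientation: [-0.0, 0.979, -0.205, 0.0]
force: [0.4, 0.6, 0.4]
width: 0.0178
grasp_force: 58.0
```

The width reads 17.8 mm on a 20 mm sleeve, so the pads may be off-centre in height. I'll open a little, go 7 mm lower and compare.

>>> {"method": "jog_arm", "body": {
  "increments": [
    [0, 0, 0, 0, 0, 0],
    [0, 0, 0, 0, 0, 0],
    [0, 0, 0, 0, 0, 0],
    [0, 0, -0.1, 0, 0, 0],
    [0, 0, -0.1, 0, 0, 0],
    [0, 0, 0, 0, 0, 0]
  ],
  "grip": 0.1
}}

```text
t: 18.18
tcp_pos: [0.5503, -0.1569, 0.0962]
orientation: [-0.0, 0.979, -0.206, -0.001]
force: [-0.4, -0.2, -0.3]
width: 0.0384
grasp_force: 0.0
```

>>> {"method": "jog_arm", "body": {
  "increments": [
    [0, 0, 0, 0, 0, 0],
    [0, 0, 0, 0, 0, 0],
    [0, 0, 0, 0, 0, 0],
    [0, 0, 0, 0, 0, 0],
    [0, 0, 0, 0, 0, 0],
    [0, 0, 0, 0, 0, 0]
  ],
  "grip": 1
}}

```text
t: 18.68
tcp_pos: [0.5511, -0.1569, 0.0971]
orientation: [-0.0, 0.979, -0.206, 0.0]
force: [1.1, -0.1, -3.7]
width: 0.0184
grasp_force: 58.4
```

>>> {"method": "jog_arm", "body": {
  "increments": [
    [0, 0, 0.1, 0, 0, 0],
    [0, 0, 0.1, 0, 0, 0],
    [0, 0, 0.1, 0, 0, 0],
    [0, 0, 0.15, 0, 0, 0],
    [0, 0, 0.15, 0, 0, 0],
    [0, 0, 0.15, 0, 0, 0],
    [0, 0, 0, 0, 0, 0],
    [0, 0, 0, 0, 0, 0]
  ]
}}

```text
t: 19.35
tcp_pos: [0.5516, -0.1572, 0.1279]
orientation: [0.0, 0.979, -0.206, 0.001]
force: [0.1, -0.3, -6.1]
width: 0.018
grasp_force: 58.6
```

```bash
cat > chk.py <<'E'
from look import *
C={n:cams.get_image(n) for n in("side","top","wrist")}
for t in("carrier_bar","carrier","tealight"):
  R_=[]
  for n in C:
    m=nets.mark_of(t,n)
    print(t,n,[(np.round(a["uv"],1).tolist(),round(a["p"],2)) for a in m[:3]])
    if m and t!="tealight" and m[0]["p"]>.5: R_.append(ray(C[n],m[0]["uv"]))
  if len(R_)>1: x,e=tri(R_);print("  ->",x.round(4),np.round(e,4))
E
python3 chk.py
```

```text
19.35 [ 0.5516 -0.1572  0.1279] toolx yaw -23.73 z [ 0.002 -0.    -1.   ] w 0.017998673608950785 58.64304184913635 F [ 0.1 -0.3 -6.1] q [ 0.33  0.5  -0.17  2.01  0.14  0.64 -1.92]
carrier_bar side [([315.7, 244.6], 0.72)]
carrier_bar top [([351.0, 258.6], 0.24)]
carrier_bar wrist [([316.1, 359.5], 0.8)]
  -> [ 0.5539 -0.1589  0.1776] [0.0047 0.0047]
carrier side [([313.0, 295.5], 0.6), ([325.9, 289.9], 0.17)]
carrier top [([355.7, 244.1], 0.7)]
carrier wrist [([25.7, 421.5], 0.41)]
  -> [ 0.5518 -0.1571  0.0309] [0.0013 0.0013]
tealight side [([329.7, 329.9], 0.89), ([327.2, 289.8], 0.81), ([303.7, 292.4], 0.68)]
tealight top [([412.0, 253.9], 0.93), ([349.3, 258.8], 0.71), ([444.4, 195.2], 0.4)]
tealight wrist [([491.5, 160.9], 0.82)]
```

The carrier lifts cleanly: fz is -6 N and the bar is at z ≈ 0.18. But this deep grip leaves the gripper body only about 20 mm above the bar, and the upturned prong tips rise 26 mm above it. I'll set the carrier down and regrip about 11 mm higher.

>>> {"method": "jog_arm", "body": {
  "increments": [
    [0, 0, -0.15, 0, 0, 0],
    [0, 0, -0.15, 0, 0, 0],
    [0, 0, -0.15, 0, 0, 0],
    [0, 0, -0.15, 0, 0, 0],
    [0, 0, -0.1, 0, 0, 0],
    [0, 0, -0.05, 0, 0, 0],
    [0, 0, 0, 0, 0, 0],
    [0, 0, 0, 0, 0, 0]
  ]
}}

```text
t: 20.62
tcp_pos: [0.5508, -0.1568, 0.0972]
orientation: [-0.0, 0.979, -0.205, -0.0]
force: [0.0, -0.0, -5.1]
width: 0.0183
grasp_force: 58.6
```

>>> {"method": "jog_arm", "body": {
  "increments": [
    [0, 0, 0, 0, 0, 0],
    [0, 0, 0, 0, 0, 0],
    [0, 0, 0, 0, 0, 0],
    [0, 0, 0, 0, 0, 0],
    [0, 0, 0.14, 0, 0, 0],
    [0, 0, 0.14, 0, 0, 0],
    [0, 0, 0, 0, 0, 0],
    [0, 0, 0, 0, 0, 0]
  ],
  "grip": 0.1
}}

```text
t: 21.28
tcp_pos: [0.5517, -0.1572, 0.1092]
orientation: [0.0, 0.979, -0.206, 0.001]
force: [0.0, 0.1, 0.4]
width: 0.0382
grasp_force: 0.0
```

>>> {"method": "jog_arm", "body": {
  "increments": [
    [0, 0, 0, 0, 0, 0],
    [0, 0, 0, 0, 0, 0],
    [0, 0, 0, 0, 0, 0],
    [0, 0, 0, 0, 0, 0],
    [0, 0, 0, 0, 0, 0],
    [0, 0, 0, 0, 0, 0]
  ],
  "grip": 1
}}

```text
t: 21.78
tcp_pos: [0.5513, -0.1567, 0.1086]
orientation: [-0.0, 0.979, -0.205, 0.0]
force: [-0.4, 1.1, 4.5]
width: 0.0178
grasp_force: 58.5
```

>>> {"method": "jog_arm", "body": {
  "increments": [
    [0, 0, 0.1, 0, 0, 0],
    [0, 0, 0.1, 0, 0, 0],
    [0, 0, 0.1, 0, 0, 0],
    [0, 0, 0.15, 0, 0, 0],
    [0, 0, 0.15, 0, 0, 0],
    [0, 0, 0.15, 0, 0, 0],
    [0, 0, 0, 0, 0, 0],
    [0, 0, 0, 0, 0, 0]
  ]
}}

```text
t: 22.45
tcp_pos: [0.5517, -0.1571, 0.1391]
orientation: [0.0, 0.979, -0.206, 0.001]
force: [0.1, 0.1, -5.5]
width: 0.0179
grasp_force: 58.7
```

```bash
python3 chk.py
```

```text
22.45 [ 0.5517 -0.1571  0.1391] toolx yaw -23.73 z [ 0.002 -0.    -1.   ] w 0.017870476413068773 58.69235336780548 F [ 0.1  0.1 -5.5] q [ 0.33  0.49 -0.18  2.    0.13  0.67 -1.92]
carrier_bar side [([315.0, 243.0], 0.72)]
carrier_bar top []
carrier_bar wrist [([316.5, 342.3], 0.75)]
  -> [ 0.5538 -0.1584  0.1806] [0.0029 0.0029]
carrier side [([313.9, 295.8], 0.61)]
carrier top [([356.7, 246.1], 0.84)]
carrier wrist []
  -> [ 0.5498 -0.1604  0.0315] [0.0016 0.0016]
tealight side [([301.7, 292.7], 0.87), ([329.0, 293.7], 0.77), ([329.3, 329.6], 0.63)]
tealight top [([411.2, 250.6], 0.58), ([350.7, 256.6], 0.53)]
tealight wrist [([489.8, 157.4], 0.76)]
```

It's held well, with the bar 41.5 mm above the TCP. I'll lift to a bar height of about 0.252, turn +27° and move to the pre-approach point in front of the prong tips.

>>> {"method": "jog_arm", "body": {
  "increments": [
    [0, 0, 0.2, 0, 0, 0],
    [0, 0, 0.3, 0, 0, 0],
    [0, 0, 0.3, 0, 0, 0],
    [0, 0, 0.3, 0, 0, 0],
    [0, 0, 0.3, 0, 0, 0],
    [0, 0, 0.2, 0, 0, 0],
    [0, 0, 0.2, 0, 0, 0],
    [-0.106, 0.179, 0, 0, 0, 0.56],
    [-0.106, 0.179, 0, 0, 0, 0.56],
    [-0.106, 0.179, 0, 0, 0, 0.56],
    [-0.106, 0.179, 0, 0, 0, 0.56],
    [-0.106, 0.179, 0, 0, 0, 0.56],
    [-0.106, 0.179, 0, 0, 0, 0.57],
    [-0.106, 0.179, 0, 0, 0, 0.57],
    [-0.106, 0.179, 0, 0, 0, 0.57],
    [-0.106, 0.179, 0, 0, 0, 0.57],
    [-0.106, 0.179, 0, 0, 0, 0.57],
    [-0.106, 0.179, 0, 0, 0, 0.57],
    [-0.106, 0.179, 0, 0, 0, 0.57],
    [0, 0, 0, 0, 0, 0],
    [0, 0, 0, 0, 0, 0]
  ]
}}

```text
invalid input
```

Too many rows (21), so I'm trimming one.

>>> {"method": "jog_arm", "body": {
  "increments": [
    [0, 0, 0.2, 0, 0, 0],
    [0, 0, 0.3, 0, 0, 0],
    [0, 0, 0.3, 0, 0, 0],
    [0, 0, 0.3, 0, 0, 0],
    [0, 0, 0.3, 0, 0, 0],
    [0, 0, 0.2, 0, 0, 0],
    [0, 0, 0.2, 0, 0, 0],
    [-0.106, 0.179, 0, 0, 0, 0.56],
    [-0.106, 0.179, 0, 0, 0, 0.56],
    [-0.106, 0.179, 0, 0, 0, 0.56],
    [-0.106, 0.179, 0, 0, 0, 0.56],
    [-0.106, 0.179, 0, 0, 0, 0.56],
    [-0.106, 0.179, 0, 0, 0, 0.57],
    [-0.106, 0.179, 0, 0, 0, 0.57],
    [-0.106, 0.179, 0, 0, 0, 0.57],
    [-0.106, 0.179, 0, 0, 0, 0.57],
    [-0.106, 0.179, 0, 0, 0, 0.57],
    [-0.106, 0.179, 0, 0, 0, 0.57],
    [-0.106, 0.179, 0, 0, 0, 0.57],
    [0, 0, 0, 0, 0, 0]
  ]
}}

```text
t: 24.72
tcp_pos: [0.4988, -0.0688, 0.2103]
orientation: [-0.001, 0.999, 0.032, -0.001]
force: [-0.1, 0.4, -4.5]
width: 0.0181
grasp_force: 58.8
```

```bash
cat >> chk.py <<'E'
for t,z in(("hook_seat",.206),("hanger_hinge",.21)):
  R_=[]
  for n in C:
    m=nets.mark_of(t,n)
    print(t,n,[(np.round(a["uv"],1).tolist(),round(a["p"],2),onz(C[n],a["uv"],z).round(3)) for a in m[:2]])
    if m and m[0]["p"]>.5: R_.append(ray(C[n],m[0]["uv"]))
  if len(R_)>1: x,e=tri(R_);print("  ->",x.round(4),np.round(e,4))
E
python3 chk.py
```

```text
24.7167 [ 0.4988 -0.0688  0.2103] toolx yaw 3.7 z [-0.002  0.001 -1.   ] w 0.018148396406693457 58.844717144966125 F [-0.1  0.4 -4.5] q [ 0.32  0.32 -0.34  2.08  0.15  0.77 -1.62]
carrier_bar side [([282.3, 209.0], 0.8)]
carrier_bar top []
carrier_bar wrist [([316.4, 342.5], 0.57)]
  -> [ 0.5011 -0.0725  0.2492] [0.0029 0.0029]
carrier side [([282.8, 262.3], 0.6)]
carrier top []
carrier wrist []
tealight side [([271.3, 258.2], 0.96), ([332.2, 329.7], 0.8), ([293.0, 254.6], 0.56)]
tealight top [([409.0, 250.5], 0.78), ([279.0, 168.0], 0.74)]
tealight wrist [([554.9, 172.9], 0.96), ([621.0, 316.9], 0.63)]
hook_seat side [([266.1, 213.5], 0.83, array([0.49 , 0.018, 0.206]))]
hook_seat top [([259.5, 261.2], 0.67, array([0.494, 0.048, 0.206]))]
hook_seat wrist []
  -> [0.4973 0.0485 0.1943] [0.0026 0.0026]
hanger_hinge side [([251.1, 197.1], 0.65, array([0.491, 0.152, 0.21 ]))]
hanger_hinge top [([203.6, 263.7], 0.73, array([0.487, 0.159, 0.21 ]))]
hanger_hinge wrist []
  -> [0.49   0.1589 0.2079] [0.0027 0.0027]
```

Seat from the top camera: (0.494, 0.048), which agrees with the overlay. I'll slide the prongs in through the handle.

>>> {"method": "jog_arm", "body": {
  "increments": [
    [-0.008, 0.18, 0, 0, 0, 0],
    [-0.008, 0.18, 0, 0, 0, 0],
    [-0.008, 0.18, 0, 0, 0, 0],
    [-0.008, 0.18, 0, 0, 0, 0],
    [-0.008, 0.18, 0, 0, 0, 0],
    [-0.008, 0.18, 0, 0, 0, 0],
    [-0.008, 0.18, 0, 0, 0, 0],
    [-0.008, 0.18, 0, 0, 0, 0],
    [0, 0, 0, 0, 0, 0]
  ]
}}

```text
t: 26.37
tcp_pos: [0.4977, -0.011, 0.2105]
orientation: [-0.001, 1.0, 0.031, 0.0]
force: [-0.1, 0.4, -4.8]
width: 0.018
grasp_force: 58.9
```

>>> {"method": "jog_arm", "body": {
  "increments": [
    [-0.008, 0.18, 0, 0, 0, 0],
    [-0.008, 0.18, 0, 0, 0, 0],
    [-0.008, 0.18, 0, 0, 0, 0],
    [-0.008, 0.18, 0, 0, 0, 0],
    [-0.008, 0.18, 0, 0, 0, 0],
    [-0.008, 0.18, 0, 0, 0, 0],
    [-0.008, 0.18, 0, 0, 0, 0],
    [-0.008, 0.18, 0, 0, 0, 0],
    [0, 0.06, 0, 0, 0, 0],
    [0, 0, 0, 0, 0, 0],
    [0, 0, 0, 0, 0, 0]
  ]
}}

```text
t: 27.28
tcp_pos: [0.4951, 0.0464, 0.2104]
orientation: [0.0, 1.0, 0.03, -0.0]
force: [-0.5, -0.1, -5.5]
width: 0.0179
grasp_force: 58.8
```

```bash
python3 chk.py
```

```text
27.2833 [0.4951 0.0464 0.2104] toolx yaw 3.45 z [-0. -0. -1.] w 0.017863851667357697 58.84008049964905 F [-0.5 -0.1 -5.5] q [ 0.12  0.31 -0.38  2.09  0.16  0.77 -1.87]
carrier_bar side [([267.3, 195.9], 0.68)]
carrier_bar top []
carrier_bar wrist [([313.7, 342.1], 0.79)]
  -> [0.4988 0.0443 0.249 ] [0.0056 0.0056]
carrier side [([269.3, 246.7], 0.69)]
carrier top [([265.1, 266.5], 0.59)]
carrier wrist []
  -> [0.4984 0.0475 0.0949] [0.0064 0.0064]
tealight side [([255.5, 243.8], 0.86), ([278.8, 237.8], 0.84), ([331.1, 330.6], 0.64)]
tealight top [([409.8, 251.3], 0.98), ([268.4, 277.6], 0.56), ([266.8, 250.2], 0.42)]
tealight wrist []
hook_seat side [([263.3, 210.5], 0.8, array([0.491, 0.043, 0.206]))]
hook_seat top []
hook_seat wrist []
hanger_hinge side [([249.6, 198.4], 0.52, array([0.484, 0.143, 0.21 ]))]
hanger_hinge top []
hanger_hinge wrist [([64.9, 291.4], 0.98, array([0.488, 0.16 , 0.21 ]))]
  -> [0.4876 0.1623 0.2045] [0.0019 0.0019]
```

>>> {"method": "jog_arm", "body": {
  "increments": [
    [0, 0, -0.1, 0, 0, 0],
    [0, 0, -0.1, 0, 0, 0],
    [0, 0, -0.1, 0, 0, 0],
    [0, 0, -0.1, 0, 0, 0],
    [0, 0, -0.1, 0, 0, 0],
    [0, 0, -0.1, 0, 0, 0],
    [0, 0, -0.1, 0, 0, 0],
    [0, 0, -0.1, 0, 0, 0],
    [0, 0, -0.05, 0, 0, 0],
    [0, 0, -0.05, 0, 0, 0],
    [0, 0, 0, 0, 0, 0]
  ]
}}

```text
t: 29.1
tcp_pos: [0.4949, 0.0465, 0.174]
orientation: [0.0, 1.0, 0.03, -0.0]
force: [0.5, -1.3, -5.6]
width: 0.0177
grasp_force: 58.9
```

>>> {"method": "jog_arm", "body": {
  "increments": [
    [0, 0, -0.05, 0, 0, 0],
    [0, 0, -0.05, 0, 0, 0],
    [0, 0, -0.03, 0, 0, 0],
    [0, 0, 0, 0, 0, 0]
  ]
}}

```text
t: 29.43
tcp_pos: [0.4949, 0.0465, 0.169]
orientation: [0.0, 1.0, 0.03, -0.0]
force: [0.7, 0.7, -4.8]
width: 0.0175
grasp_force: 58.9
```

>>> {"method": "jog_arm", "body": {
  "increments": [
    [0, 0, -0.04, 0, 0, 0],
    [0, 0, -0.04, 0, 0, 0],
    [0, 0, 0, 0, 0, 0]
  ]
}}

```text
t: 29.68
tcp_pos: [0.4949, 0.0465, 0.1657]
orientation: [0.0, 1.0, 0.03, -0.0]
force: [0.1, 0.1, -5.5]
width: 0.018
grasp_force: 58.9
```

>>> {"method": "jog_arm", "body": {
  "increments": [
    [0, 0, -0.04, 0, 0, 0],
    [0, 0, -0.04, 0, 0, 0],
    [0, 0, 0, 0, 0, 0]
  ]
}}

```text
t: 29.93
tcp_pos: [0.4953, 0.0465, 0.1643]
orientation: [0.001, 1.0, 0.03, 0.0]
force: [-3.6, -1.4, 7.9]
width: 0.0178
grasp_force: 60.5
```

Contact: fz went from -5.5 to +7.9 N at a bar height of 0.206, which is the seat height. I'll ease off a millimetre and check before releasing.

>>> {"method": "jog_arm", "body": {
  "increments": [
    [0, 0, 0.03, 0, 0, 0],
    [0, 0, 0, 0, 0, 0]
  ]
}}

```text
t: 30.1
tcp_pos: [0.4955, 0.0466, 0.1645]
orientation: [-0.0, 1.0, 0.03, 0.001]
force: [-1.5, -0.6, 0.9]
width: 0.0178
grasp_force: 59.3
```

```bash
python3 chk.py
```

```text
30.1 [0.4955 0.0466 0.1645] toolx yaw 3.43 z [ 0.001  0.    -1.   ] w 0.017760758162639688 59.297162890434265 F [-1.5 -0.6  0.9] q [ 0.09  0.38 -0.35  2.13  0.21  0.66 -1.92]
carrier_bar side [([263.8, 214.6], 0.72)]
carrier_bar top []
carrier_bar wrist [([317.5, 342.0], 0.63)]
  -> [0.4904 0.0449 0.1945] [0.0018 0.0018]
carrier side [([268.3, 263.6], 0.71)]
carrier top [([270.9, 266.5], 0.85)]
carrier wrist []
  -> [0.4972 0.0415 0.0459] [0.0009 0.0009]
tealight side [([332.9, 331.6], 0.88), ([256.8, 257.6], 0.71), ([278.0, 253.3], 0.67)]
tealight top [([410.5, 251.6], 0.94), ([270.2, 283.2], 0.55), ([267.6, 254.0], 0.41)]
tealight wrist []
hook_seat side [([263.0, 211.0], 0.71, array([0.489, 0.04 , 0.206]))]
hook_seat top [([267.5, 268.1], 0.45, array([0.48 , 0.031, 0.206]))]
hook_seat wrist [([174.2, 213.9], 0.34, array([0.538, 0.094, 0.206]))]
hanger_hinge side [([248.3, 197.9], 0.57, array([0.481, 0.149, 0.21 ]))]
hanger_hinge top [([268.8, 265.6], 0.59, array([0.485, 0.028, 0.21 ])), ([203.4, 263.9], 0.58, array([0.487, 0.159, 0.21 ]))]
hanger_hinge wrist []
  -> [0.4641 0.028  0.2529] [0.0177 0.0177]
```

The prongs carry the load now. I'll release, wait and check.

>>> {"method": "jog_arm", "body": {
  "increments": [
    [0, 0, 0, 0, 0, 0],
    [0, 0, 0, 0, 0, 0],
    [0, 0, 0, 0, 0, 0],
    [0, 0, 0, 0, 0, 0],
    [0, 0, 0, 0, 0, 0],
    [0, 0, 0, 0, 0, 0]
  ],
  "grip": 0.1,
  "grip_force": 20
}}

```text
t: 31.5
tcp_pos: [0.4952, 0.0465, 0.1639]
orientation: [-0.0, 1.0, 0.03, 0.0]
force: [0.3, -0.0, 0.5]
width: 0.0386
grasp_force: 0.0
```

```bash
python3 chk.py | head -9
```

```text
31.5 [0.4952 0.0465 0.1639] toolx yaw 3.44 z [ 0.  0. -1.] w 0.03864019498116088 0.0 F [ 0.3 -0.   0.5] q [ 0.09  0.38 -0.35  2.13  0.21  0.66 -1.92]
carrier_bar side [([265.5, 213.0], 0.81), ([267.1, 260.6], 0.68), ([251.8, 196.8], 0.27)]
carrier_bar top []
carrier_bar wrist [([316.7, 343.2], 0.64)]
  -> [0.4941 0.0447 0.1993] [0.0032 0.0032]
carrier side [([264.3, 259.8], 0.7)]
carrier top [([268.0, 268.2], 0.78)]
carrier wrist []
  -> [0.4901 0.0475 0.0567] [0.0013 0.0013]
```

The carrier underside is at z ≈ 0.057 (expected 0.056), so it's hanging. I'll withdraw straight up and then out of the way.

>>> {"method": "jog_arm", "body": {
  "increments": [
    [0, 0, 0.1, 0, 0, 0],
    [0, 0, 0.15, 0, 0, 0],
    [0, 0, 0.2, 0, 0, 0],
    [0, 0, 0.3, 0, 0, 0],
    [0, 0, 0.5, 0, 0, 0],
    [0, 0, 0.7, 0, 0, 0],
    [0, 0, 0.8, 0, 0, 0],
    [0, 0, 0.8, 0, 0, 0],
    [0, 0, 0.8, 0, 0, 0],
    [0.5, -0.7, 0.5, 0, 0, 0],
    [0.5, -0.7, 0, 0, 0, 0],
    [0.5, -0.7, 0, 0, 0, 0],
    [0.5, -0.7, 0, 0, 0, 0],
    [0, 0, 0, 0, 0, 0],
    [0, 0, 0, 0, 0, 0]
  ]
}}

```text
t: 33.65
tcp_pos: [0.5756, -0.0679, 0.3583]
orientation: [0.0, 1.0, 0.028, 0.0]
force: [0.1, 0.1, 0.2]
width: 0.0385
grasp_force: 0.0
```

```bash
python3 chk.py; sleep 0
python3 - <<'E'
from look import *
import time
for i in range(2):
  C={n:cams.get_image(n) for n in("side","wrist")}
  for t in("carrier_bar","carrier","hook_seat"):
    print(t,[[a["uv"] for a in nets.mark_of(t,n)[:1]] for n in C])
c=C["wrist"]
for t,z in(("carrier_bar",.206),("tealight",.064),("hanger_hinge",.21),("carrier",.056)): print(t,[(onz(c,a["uv"],z).round(3),round(a["p"],2)) for a in nets.mark_of(t,"wrist")[:4]])
E
```

```text
33.65 [ 0.5756 -0.0679  0.3583] toolx yaw 3.18 z [ 0. -0. -1.] w 0.03851500649191726 0.0 F [0.1 0.1 0.2] q [ 0.29  0.27 -0.32  1.75  0.09  1.14 -1.57]
carrier_bar side [([265.8, 210.4], 0.84)]
carrier_bar top [([258.6, 257.6], 0.79)]
carrier_bar wrist [([180.1, 304.0], 0.93)]
  -> [0.4974 0.0468 0.2069] [0.003  0.0044 0.0051]
carrier side [([269.1, 259.7], 0.55)]
carrier top [([269.2, 266.8], 0.76), ([262.9, 256.5], 0.56)]
carrier wrist [([220.0, 246.2], 0.71)]
  -> [0.4977 0.0441 0.0569] [0.0039 0.0031 0.0012]
tealight side [([258.3, 259.1], 0.76), ([278.4, 256.3], 0.73), ([329.2, 328.3], 0.61)]
tealight top [([269.1, 254.2], 0.73), ([269.3, 282.5], 0.63), ([412.2, 250.7], 0.57)]
tealight wrist [([214.5, 219.3], 0.96), ([488.0, 214.3], 0.7), ([223.2, 276.0], 0.59)]
hook_seat side [([265.2, 213.8], 0.79, array([0.487, 0.017, 0.206]))]
hook_seat top []
hook_seat wrist []
hanger_hinge side [([266.6, 210.6], 0.61, array([0.495, 0.029, 0.21 ])), ([251.5, 196.2], 0.52, array([0.494, 0.159, 0.21 ]))]
hanger_hinge top [([202.1, 261.6], 0.86, array([0.491, 0.162, 0.21 ]))]
hanger_hinge wrist [([47.6, 300.7], 0.6, array([0.488, 0.162, 0.21 ]))]
  -> [0.5031 0.1606 0.1826] [0.0387 0.0124 0.0279]
34.55 [ 0.5751 -0.0655  0.358 ] toolx yaw 3.43 z [-0.  0. -1.] w 0.03835278774995311 0.0 F [-0.2  0.9 -0.2] q [ 0.29  0.27 -0.33  1.75  0.09  1.14 -1.57]
carrier_bar [[[265.7, 214.9]], [[177.5, 304.7]]]
carrier [[[269.8, 261.4]], [[220.9, 249.0]]]
hook_seat [[[266.1, 210.0]], []]
carrier_bar [[[264.0, 210.5]], [[177.1, 300.2]]]
carrier [[[267.8, 260.9]], [[220.3, 245.9]]]
hook_seat [[[264.1, 210.6]], []]
carrier_bar [(array([0.496, 0.047, 0.206]), 0.8)]
tealight [(array([0.53 , 0.048, 0.064]), 0.88), (array([0.462, 0.045, 0.064]), 0.79)]
hanger_hinge [(array([0.488, 0.161, 0.21 ]), 0.64)]
carrier [(array([0.498, 0.044, 0.056]), 0.72)]
```

Three views put the bar at (0.497, 0.047, 0.207), on the seat. The tray is level below it, and both tea lights stand at ±34 mm on its axis. I'm handing the job in.

```bash
python3 -c "
from bench import ticket
print(ticket.sign_off())"
```

```text
the job is handed in; nothing more can be done
None
```

The hanger is at its stop and the carrier hangs level in the dips of both prongs with both tea lights standing; I handed the job in, but sign-off returned no verdict.

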